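# Free the pawl and lower the ratchet hold-down

### The arm

A 7-joint arm with a two-finger parallel gripper is mounted at the origin on a cart in front of the work surface, level with it; the furniture and walls round the work are solid. World frame = base frame: x ahead of the robot, y to its left, z up, the work surface at z = 0. Lengths are in mm, angles in rad, forces in N, time in s.
With the tool pointing down it reaches from about 400 to 900 mm from the base axis. Payload 5.6 kg.
Tool frame: the origin (TCP) lies at the very end of the fingers, on their centre line; the grasp point (between the pads) lies 19 mm behind it; z points along the fingers, y is the line along which they close (so a half turn about z gives the same grasp; the last joint's range is limited). The gripper opens to 92 mm and grips with 3 to 60 N. Pads are 20 mm wide; open, the fingers measure 128 mm over their backs; the gripper's body (75 mm by 189 mm) begins 69 mm behind the grasp point.
Start: joints at [1.215, 0.468, -0.012, 1.603, 0.006, 1.071, -0.056], TCP at [199.979, -618.48, 214.592] pointing down, gripper open.
Joint ranges: [-2.53, 2.53], [-0.31, 2.02], [-1.57, 1.55], [0.28, 2.44], [-1.29, 4.43], [0.15, 1.84], [-2.92, 2.92]. Speed limits (rad/s): [2.57, 2.57, 3.14, 3.14, 3.14, 3.14, 3.14].

### API

Orientations are given as a unit quaternion [w, x, y, z].
In Python, from cell import status, vision, ctrl gives the robot as it stands. The module is installed in compiled form; this text tells all that it offers.
- The arm moves only by the tool send_rows, never from a script. Its argument "deltas" is a list of rows, each an object of numbers: "dx", "dy", "dz": the shift along the world's x, y, z in cm; "rx", "ry", "rz": the turn, a rotation vector about the world's x, y, z in rad; "gripper": the finger opening in cm, from 0 to 9.19. In form: [{"dx": .., "dy": .., "dz": .., "rx": .., "ry": .., "rz": .., "gripper": ..}, ...]. A call has 1 to 20 rows; each row is the pose to reach, as a shift and turn from the pose commanded when the call began; what a row does not reach only later rows make up. A row lasts 1/12 s, in which the tool goes at most 41.7 mm and 7.16 degrees, less where a joint would pass 70% of its speed; a pose out of reach is approached as far as the arm can. A call with a gripper value outside its range is refused whole. The fingers move at their own pace and stop on an object; "newtons" is the grip in N (left out, the last holds). Time passes only in rows, so rows that repeat a pose let the fingers close. It gives the time, the measured TCP pose, the force, the opening and the grip force at its end, in the units of the state.
- status.read_state(): the state, without advancing time (a new reading comes with each control period).
- vision.capture(name): name is "side" or "top" or "wrist"; returns (picture, depth): 420x560x3 uint8, blue, green, red; 420x560 float32, mm along the optical axis (not along the pixel's ray), 0 where there is no reading.
- vision.camera_model(name): a dict with "intrinsics" (3x3 intrinsics, pixels), "extrinsics" (4x4, takes a point from camera to world coordinates). Camera axes: x right, y down, z forward; pixel columns grow to the right and rows downward; lengths in mm; the calibration is good to about 2 mm. The wrist camera is an equidistant fisheye: a pixel r from the principal point sees the ray r / f radians off the axis. A picture is of the moment at which its call begins: read the wrist's pose just before it. camera_model takes no time and is no camera call; for the wrist camera it gives the pose at the moment of the call.
- ctrl.finish_job(): hands the job in; it is judged then, once.
Trained networks look in the newest picture that a camera, given by its name, has taken for a name from the list of things; names that differ only in an ending like _2 or _b are one class to them, and where a whole thing is asked for, a point or a joint stands for the part that bears it (a point fixed in the world has none). Each returns a list of dicts, best first, with "confidence" (0 to 1); they miss things now and then, are a little off and sometimes report something else, mostly with a low value. They report only what shows in the picture. A call takes as long as a camera call. They do not tell look-alikes from the thing itself.
- vision.silhouettes(camera, name): "region" (420x560 bool, what is visible of it) and "pixel" ([column, row] in pixels, amid what is visible of it).
The state is a dict: "t": time; "qpos": joint angles; "qd": joint speeds; "joint_torque": joint torques, N m; "position": TCP position; "eef_rot": TCP orientation; "wrist_force": force on the tool from outside, world axes, zero at the start; "moment": the same for the moment, N m; "width": opening from 0.0 (shut) to 1.0 (fully open); "finger_force": force on a finger pad.
Only numpy, scipy, OpenCV 4.12 (cv2) and the standard library are available. Lean on these libraries where they do the work, as an engineer would, in place of code of your own. Each camera call takes 0.05 s, during which the arm holds its last target. There are 200 camera calls.

### The job

Press the red thumb tab of the ratchet pawl down until its nose is right out of the teeth, then push the blue arm down by its black handle bar, without slamming it, until its rubber foot rests flat on the black shutter plate. Leave the plate in its place between the pins and the loose things round the clamp where they are.

Things in the scene. Friction and masses are not known exactly. Their poses are not given: they have to be found in the camera images.
- ratchet_base: Fixed base: wooden block with a grey steel plate on top, 57 mm high in all. Origin on the desk under the arm's hinge; -x along the lowered arm, +x towards the pawl's tab, z up; spans x -165 to 110, y -60 to 60 mm. Two cheeks (outer faces at y = -21 and 21 mm) carry the hinges: x -30 to 65 mm up to 123 mm above the desk, x 40 to 66 mm up to 152 mm.
- hinge_point (a point): Point on the arm's hinge axis, midway between the cheeks, 107 mm above the desk. The axis is level, along the base's y.
- handle_bar (a point): Centre of the black handle bar at the end of the blue arm: a round bar 18 mm thick and 70 mm long, lying along the base's y, 145 mm from the hinge axis, moving with the arm. With the arm down it is level with the hinge.
- press_arm (a joint): Angle of the arm, rad: 0 = raised (the arm stands 0.85 rad above level, sloping up away from the hinge to the base's -x side), growing as it is pushed down, 0.85 = level, with the rubber foot flat on the shutter plate, which stops it there. With the pawl in, a tooth stops it at about 0.24. Its hinge is stiff: it stays where it is left, and moves under about 4 to 8 N at the handle bar.
- pawl_tab (a point): Centre of the upper face of the pawl's red thumb tab (30 mm along the base's x, 34 mm wide, 7 mm thick), about 45 mm outside the pawl's pivot and 157 mm above the desk at the start; it moves with the pawl, down by about 17 mm when fully pressed, with open space beneath.
- pawl_pivot (a point): Point on the pawl's pivot axis (level, along the base's y), midway between the cheeks, 55 mm from the arm's hinge towards the base's +x and 139 mm above the desk.
- pawl (a joint): Angle of the pawl, rad: 0 = nose fully in the teeth, growing as the tab is pressed down; nose well clear of all teeth above 0.27; hard stop at 0.42. It moves under about 3 N at the tab, has no spring, and stays where it is left.
- shutter_plate: Black shutter plate, 56 x 78 x 10 mm, loose, lying on the steel plate under the arm's foot between six low brass pins. Origin at the centre of its underside.
- screwdriver: Loose orange-handled screwdriver, 110 mm long, lying beside the base; bystander. Origin at the centre of its underside.
- cell: Loose small silver battery cell, 14 x 27 x 14 mm, lying beside the base; bystander.
- film_can: Loose black film can, 33 mm across and 49 mm high, standing behind the base; bystander.
- loupe: Loose black loupe, 34 mm across and 28 mm high, standing behind the base; bystander.
There are look-alikes about, which are no part of the job. Several things have the shape of the shutter_plate; the one meant has the colours described above.

How it is judged (in metres and radians):
On the way:
1. the pawl is pressed free (angle above 0.27) while the arm is still up (angle below 0.35) (value of joint pawl above 0.27 rad and value of joint press_arm below 0.35 rad), for 0.1 s.
At the end, for the whole second after the job is handed in: The arm is down and at rest, its foot on the plate (arm angle above 0.81 of 0.85 rad), and the plate lies flat on the base in its place between the pins, within 8 to 10 mm of where the pins centre it (value of joint press_arm above 0.81 rad and velocity of joint press_arm below 0.05 rad/s and z of shutter_plate in the frame of ratchet_base below 0.061 m and x of shutter_plate in the frame of ratchet_base between -0.108 and -0.092 m and y of shutter_plate in the frame of ratchet_base between -0.01 and 0.01 m and linear speed of shutter_plate below 0.02 m/s); the robot touches nothing.
It fails at once if the arm is slammed down (faster than 2.5 rad/s) (velocity of joint press_arm above 2.5 rad/s).
It fails at once if the shutter plate is lifted or carried off (15 mm) (distance of shutter_plate from where it was at the start of the episode above 0.015 m).
It fails at once if a loose bystander is lifted or pushed away (more than 25 mm) (distance of any of screwdriver, cell, film_can, loupe from where it was at the start of the episode above 0.025 m).
It also fails if it takes over 42 s, if anything falls off the work surface, if the arm or the gripper's body presses on something with over 40 N, if the wrist force passes 120 N, or if a joint passes its speed limit or range.

## Working session

There is one attempt and no reset: what is moved stays moved. The work goes in short steps, Python scripts to look and compute and a tool call to move; the robot and the scene stay as the last step left them, time stands still between calls to the robot, and variables do not carry over. Pictures are saved under pics/ and viewed, at most 10 in all, crops included, and the job is handed in when it is done.

Besides the shell and the picture viewer there is one more tool, called after "Call:" by a JSON object that holds its "method" and its "body", one argument or row to a line. send_rows: Moves the arm, as the interface text tells. Its arguments: {"type":"object","properties":{"deltas":{"type":"array"},"newtons":{"type":"number"}},"required":["deltas"]}

```bash
mkdir -p pics; cat > h.py <<'E'
from cell import status, vision, ctrl
import numpy as np, cv2
def world(cam,px,depth):
    m=vision.camera_model(cam);K=np.array(m["intrinsics"]);T=np.array(m["extrinsics"])
    px=np.atleast_2d(px).astype(int);z=depth[px[:,1],px[:,0]]
    p=np.c_[(px[:,0]-K[0,2])/K[0,0]*z,(px[:,1]-K[1,2])/K[1,1]*z,z]
    return (p@T[:3,:3].T+T[:3,3])[z>0]
def region(cam,d,reg):
    v,u=np.nonzero(reg);return world(cam,np.c_[u,v],d)
E
python3 - <<'E'
from h import *
s=status.read_state();print({k:np.round(s[k],3) for k in s})
ims=[]
for c in("side","top"):
    im,d=vision.capture(c);np.savez(f"{c}0.npz",im=im,d=d)
    cv2.imwrite(f"pics/{c}0.png",im)
    print(c,np.round(vision.camera_model(c)["extrinsics"],2).tolist())
    for n in("ratchet_base","handle_bar","pawl_tab","press_arm","shutter_plate","screwdriver","cell","film_can","loupe"):
        for r in vision.silhouettes(c,n)[:3]:
            p=region(c,d,r["region"])
            if len(p): print(n,round(r["confidence"],2),np.round(r["pixel"]),r["region"].sum(),np.median(p,0).round(),np.percentile(p,2,axis=0).round(),np.percentile(p,98,axis=0).round())
E
```

```text
{'t': np.float64(0.0), 'qpos': array([ 1.215,  0.468, -0.012,  1.604,  0.006,  1.071, -0.056]), 'qd': array([-0.001,  0.   ,  0.   ,  0.001,  0.001, -0.   , -0.001]), 'joint_torque': array([ 0.0000e+00, -5.2057e+01, -1.2000e-02, -2.4375e+01, -5.7000e-02,
        1.7000e-02,  0.0000e+00]), 'position': array([ 199.792, -617.921,  213.645]), 'eef_rot': array([-0.001,  0.988,  0.156, -0.   ]), 'wrist_force': array([ 0.38 ,  0.401, -0.352]), 'moment': array([ 0.023, -0.039, -0.001]), 'finger_force': np.float64(0.0), 'width': np.float64(1.002)}
side [[0.89, -0.3, 0.35, 226.88], [-0.46, -0.6, 0.65, -516.26], [0.02, -0.74, -0.67, 717.64], [0.0, 0.0, 0.0, 1.0]]
ratchet_base 0.55 [335. 269.] 6342 [ 582. -125.   57.] [ 499. -223.    0.] [702.  50. 204.]
pawl_tab 0.77 [336. 199.] 367 [647.   7. 153.] [612. -59.  -1.] [767. 155. 164.]
press_arm 0.67 [345. 247.] 796 [ 575. -150.  158.] [ 537. -175.  111.] [618. -39. 207.]
press_arm 0.62 [338. 202.] 384 [644.   0. 153.] [610. -60.  -1.] [737. 132. 164.]
shutter_plate 0.91 [217. 240.] 413 [400. 149.   7.] [370. 117.   1.] [428. 193.  10.]
shutter_pl
[... 878 characters left out ...]
14.] [691.  50. 204.]
shutter_plate 0.92 [365. 311.] 557 [ 322. -158.    7.] [ 286. -196.    3.] [ 358. -121.   11.]
shutter_plate 0.7 [353. 216.] 358 [ 553. -131.   64.] [ 531. -163.   56.] [ 599. -108.   67.]
shutter_plate 0.55 [228. 171.] 379 [694. 177.   7.] [669. 142.   3.] [726. 216.  11.]
screwdriver 0.62 [324. 237.] 72 [508. -56.  11.] [498. -76.   5.] [518. -38.  14.]
cell 0.5 [282. 215.] 17 [562.  45.  12.] [556.  42.   8.] [571.  50.  15.]
film_can 0.62 [375. 179.] 188 [ 652. -189.   45.] [ 641. -206.    3.] [ 670. -177.   50.]
loupe 0.46 [319. 148.] 141 [740. -42.  18.] [720. -57.  -0.] [752. -25.  28.]
loupe 0.36 [298. 168.] 482 [649.   8. 152.] [614. -57.   2.] [711.  49. 164.]
```

```bash
python3 - <<'E'
from h import *
ims=[]
for c,(x0,y0) in {"side":(230,140),"top":(240,120)}.items():
    z=np.load(f"{c}0.npz");ims.append(cv2.resize(z["im"][y0:y0+200,x0:x0+190],None,fx=2.1,fy=2.1,interpolation=cv2.INTER_CUBIC))
cv2.imwrite("pics/crop0.png",np.hstack(ims))
for c in("top","side"):
    z=np.load(f"{c}0.npz");d=z["d"];im=z["im"]
    v,u=np.mgrid[0:420,0:560];px=np.c_[u.ravel(),v.ravel()]
    ok=d.ravel()>0;P=world(c,px,d);col=im.reshape(-1,3)[ok].astype(int)
    near=(abs(P[:,0]-605)<140)&(abs(P[:,1]+55)<190)
    b=P[near&(abs(P[:,2]-57)<4)]
    r=cv2.minAreaRect(b[:,:2].astype(np.float32));print(c,"plate",len(b),r,b[:,2].mean())
    B,G,R=col.T
    m=near&(R>1.6*G)&(R>1.6*B)&(R>90)&(P[:,2]>120);print("red",m.sum(),P[m].mean(0),np.ptp(P[m],0) , cv2.minAreaRect(P[m][:,:2].astype(np.float32)))
    m=near&(B>1.4*R)&(P[:,2]>60);print("blue",m.sum(),P[m].mean(0));
    if m.sum()>5: vx=np.linalg.svd(P[m]-P[m].mean(0))[2][0];print(vx,np.arctan2(vx[1],vx[0]))
    m=near&(P[:,2]>185);print("bar",m.sum(),P[m].mean(0),cv2.minAreaRect(P[m][:,:2].astype(np.float32)),P[m][:,2].max())
E
```

```text
top plate 2843 ((604.57470703125, -79.94636535644531), (274.4024353027344, 120.32728576660156), 63.4753303527832) 55.87325318148124
red 177 [661.29715333  34.86687967 153.38944899] [37.98087743 36.41185671  8.21474344] ((662.5178833007812, 34.41193771362305), (29.168407440185547, 34.216304779052734), 63.97756576538086)
blue 339 [ 584.42267296 -118.64227584  162.29703548]
[-0.37383335 -0.70163098  0.60659921] -2.060343174727418
bar 327 [ 566.39805143 -153.41629709  200.91271577] ((569.6112060546875, -149.12704467773438), (33.82297897338867, 69.52671813964844), 64.03468322753906) 207.51404610864017
side plate 3320 ((603.6437377929688, -82.29820251464844), (273.8311767578125, 120.16619873046875), 63.67374038696289) 56.35418145829399
red 125 [660.3204901   33.33769364 153.84721127] [39.4923023  38.40507984  9.96234569] ((661.126953125, 34.77299880981445), (32.114837646484375, 32.44261932373047), 61.77676773071289)
blue 129 [ 580.82237427 -125.66460938  156.65084927]
[-0.44559642 -0.82002715  0.35916473] -2.0685522751961893
bar 388 [ 563.78482319 -160.46547275  201.23736299] ((569.0474243164062, -150.67376708984375), (33.36178207397461, 68.85852813720703), 63.53777313232422) 207.14466601912414
```

View pics/crop0.png

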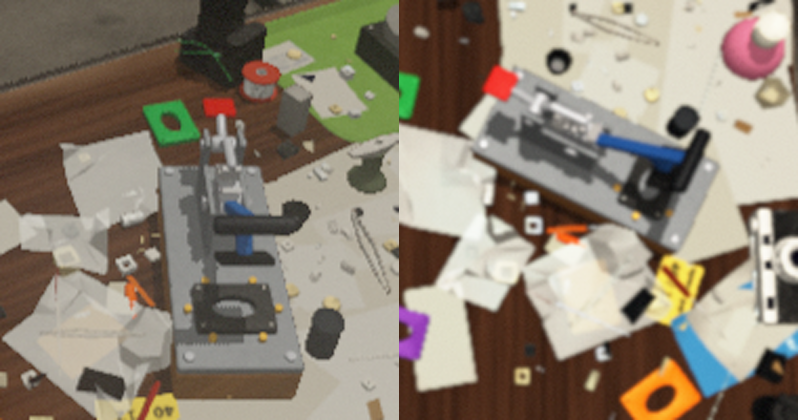

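The black plate with the hole, between brass pins on the base (side px ~341,288; top ~361,218), is the shutter plate. The green, purple and orange ones, plus the one at top px 365,311 (which is the orange one), are look-alikes on the desk. I won't touch any of them. The base fit puts +x at 63.6°, with the origin at (616.3, -56.5). That predicts the tab at (660.8, 33.1), and the red measures (661.5, 34). Next I check for tall obstacles.

```bash
python3 - <<'E'
from h import *
for c in("top","side"):
    d=np.load(f"{c}0.npz")["d"];v,u=np.mgrid[0:420,0:560];P=world(c,np.c_[u.ravel(),v.ravel()],d)
    P=P[(P[:,2]>100)&(P[:,0]>100)&(P[:,0]<1000)&(abs(P[:,1])<800)]
    k=np.round(P[:,:2]/80).astype(int)
    for q in np.unique(k,axis=0):
        m=(k==q).all(1)
        if m.sum()>8: print(c,q*80,m.sum(),P[m,2].max().round())
E
```

```text
top [ 560 -160] 564 208.0
top [560 -80] 204 172.0
top [640 -80] 313 166.0
top [640   0] 603 166.0
top [640  80] 50 156.0
top [800 240] 359 141.0
top [800 320] 159 141.0
top [ 880 -240] 208 410.0
top [ 880 -160] 967 423.0
top [880 -80] 531 420.0
top [880 240] 106 140.0
top [880 320] 51 139.0
top [ 960 -240] 21 103.0
top [960   0] 33 209.0
top [960  80] 120 215.0
side [ 560 -160] 645 207.0
side [560 -80] 135 170.0
side [640 -80] 306 166.0
side [640   0] 460 165.0
side [640  80] 36 156.0
side [800 240] 298 140.0
side [800 320] 50 139.0
side [ 880 -240] 1113 435.0
side [ 880 -160] 2701 443.0
side [880 -80] 931 443.0
side [880 240] 65 139.0
side [880 320] 13 138.0
side [ 960 -240] 39 102.0
side [ 960 -160] 440 444.0
side [960 -80] 450 443.0
side [960   0] 49 210.0
side [960  80] 26 217.0
```

Call:
{"method": "send_rows", "body": {
  "deltas": [
    {"dz":4,"gripper":0},
    {"dz":8,"gripper":0},
    {"dx":3,"dy":4,"dz":9,"rz":0.12,"gripper":0},
    {"dx":6,"dy":7,"dz":9,"rz":0.24,"gripper":0},
    {"dx":8,"dy":10,"dz":9,"rz":0.36,"gripper":0},
    {"dx":11,"dy":13,"dz":9,"rz":0.48,"gripper":0},
    {"dx":13,"dy":16,"dz":9,"rz":0.6,"gripper":0},
    {"dx":16,"dy":19,"dz":9,"rz":0.72,"gripper":0},
    {"dx":18,"dy":22,"dz":9,"rz":0.84,"gripper":0},
    {"dx":21,"dy":25,"dz":9,"rz":0.96,"gripper":0},
    {"dx":23,"dy":28,"dz":9,"rz":1.08,"gripper":0},
    {"dx":26,"dy":31,"dz":9,"rz":1.2,"gripper":0},
    {"dx":28,"dy":34,"dz":9,"rz":1.32,"gripper":0},
    {"dx":31,"dy":38,"dz":9,"rz":1.44,"gripper":0},
    {"dx":33,"dy":42,"dz":9,"rz":1.56,"gripper":0},
    {"dx":36,"dy":46,"dz":9,"rz":1.68,"gripper":0},
    {"dx":38,"dy":50,"dz":9,"rz":1.8,"gripper":0},
    {"dx":41,"dy":54,"dz":9,"rz":1.92,"gripper":0},
    {"dx":43,"dy":58,"dz":9,"rz":2.04,"gripper":0},
    {"dx":45,"dy":62,"dz":9,"rz":2.16,"gripper":0}
  ]
}}

```text
schema error: expected keys dx, dy, dz, rx, ry, rz, gripper
```

Call:
{"method": "send_rows", "body": {
  "deltas": [
    {"dx":0,"dy":0,"dz":4,"rx":0,"ry":0,"rz":0,"gripper":0},
    {"dx":0,"dy":0,"dz":8,"rx":0,"ry":0,"rz":0,"gripper":0},
    {"dx":4,"dy":5,"dz":9,"rx":0,"ry":0,"rz":0.2,"gripper":0},
    {"dx":8,"dy":10,"dz":9,"rx":0,"ry":0,"rz":0.4,"gripper":0},
    {"dx":12,"dy":15,"dz":9,"rx":0,"ry":0,"rz":0.6,"gripper":0},
    {"dx":16,"dy":20,"dz":9,"rx":0,"ry":0,"rz":0.8,"gripper":0},
    {"dx":20,"dy":26,"dz":9,"rx":0,"ry":0,"rz":1.0,"gripper":0},
    {"dx":24,"dy":32,"dz":9,"rx":0,"ry":0,"rz":1.2,"gripper":0},
    {"dx":28,"dy":38,"dz":9,"rx":0,"ry":0,"rz":1.4,"gripper":0},
    {"dx":32,"dy":44,"dz":9,"rx":0,"ry":0,"rz":1.6,"gripper":0},
    {"dx":36,"dy":50,"dz":9,"rx":0,"ry":0,"rz":1.8,"gripper":0},
    {"dx":40,"dy":56,"dz":9,"rx":0,"ry":0,"rz":2.0,"gripper":0},
    {"dx":44,"dy":62,"dz":9,"rx":0,"ry":0,"rz":2.2,"gripper":0},
    {"dx":46.5,"dy":65.8,"dz":9,"rx":0,"ry":0,"rz":2.367,"gripper":0},
    {"dx":46.5,"dy":65.8,"dz":9,"rx":0,"ry":0,"rz":2.367,"gripper":0},
    {"dx":46.5,"dy":65.8,"dz":9,"rx":0,"ry":0,"rz":2.367,"gripper":0},
    {"dx":46.5,"dy":65.8,"dz":9,"rx":0,"ry":0,"rz":2.367,"gripper":0},
    {"dx":46.5,"dy":65.8,"dz":9,"rx":0,"ry":0,"rz":2.367,"gripper":0},
    {"dx":46.5,"dy":65.8,"dz":9,"rx":0,"ry":0,"rz":2.367,"gripper":0},
    {"dx":46.5,"dy":65.8,"dz":9,"rx":0,"ry":0,"rz":2.367,"gripper":0}
  ]
}}

```text
t: 2.67
position: [634.2, -6.0, 304.7]
eef_rot: [0.0, 0.283, 0.959, -0.0]
wrist_force: [0.9, -0.6, 0.3]
width: 0.004
finger_force: 0.0
```

Call:
{"method": "send_rows", "body": {
  "deltas": [
    {"dx":0,"dy":0,"dz":0,"rx":0,"ry":0,"rz":0,"gripper":0},
    {"dx":0,"dy":0,"dz":0,"rx":0,"ry":0,"rz":0,"gripper":0}
  ]
}}

```text
t: 2.83
position: [633.7, -4.4, 304.0]
eef_rot: [-0.001, 0.283, 0.959, 0.001]
wrist_force: [-0.1, 0.4, -0.8]
width: 0.003
finger_force: 0.0
```

Call:
{"method": "send_rows", "body": {
  "deltas": [
    {"dx":3.1,"dy":4.5,"dz":0,"rx":0,"ry":0,"rz":0.113,"gripper":0},
    {"dx":3.1,"dy":4.5,"dz":0,"rx":0,"ry":0,"rz":0.113,"gripper":0},
    {"dx":3.1,"dy":4.5,"dz":-4,"rx":0,"ry":0,"rz":0.113,"gripper":0},
    {"dx":3.1,"dy":4.5,"dz":-8,"rx":0,"ry":0,"rz":0.113,"gripper":0},
    {"dx":3.1,"dy":4.5,"dz":-11,"rx":0,"ry":0,"rz":0.113,"gripper":0},
    {"dx":3.1,"dy":4.5,"dz":-13.4,"rx":0,"ry":0,"rz":0.113,"gripper":0},
    {"dx":3.1,"dy":4.5,"dz":-13.4,"rx":0,"ry":0,"rz":0.113,"gripper":0},
    {"dx":3.1,"dy":4.5,"dz":-13.4,"rx":0,"ry":0,"rz":0.113,"gripper":0}
  ]
}}

```text
t: 3.5
position: [663.6, 35.6, 170.0]
eef_rot: [-0.001, 0.232, 0.973, -0.001]
wrist_force: [-0.1, -0.3, -0.1]
width: 0.002
finger_force: 0.0
```

```bash
python3 - <<'E'
from h import *
ims=[]
for c,(x0,y0) in {"side":(230,90),"top":(210,80)}.items():
    im,d=vision.capture(c);ims.append(cv2.resize(im[y0:y0+200,x0:x0+190],None,fx=2.1,fy=2.1,interpolation=cv2.INTER_CUBIC))
cv2.imwrite("pics/crop1.png",np.hstack(ims))
s=status.read_state();print(s["position"],s["eef_rot"],s["wrist_force"])
E
```

```text
[665.42090006  36.88326831 172.83185956] [1.53167115e-03 2.31705270e-01 9.72784778e-01 3.13797818e-04] [0.00437201 0.16424569 0.09515699]
```

View pics/crop1.png

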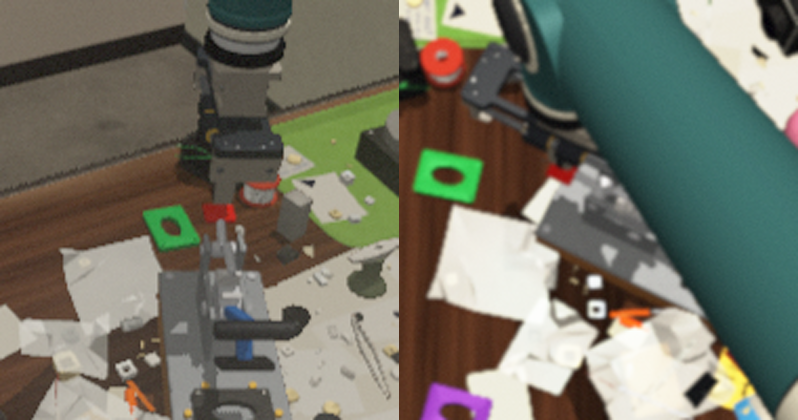

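The side view shows the shut fingertips right over the red tab (crop 222,205; side px ≈ 336,188), with the arm still up. Now I press down.

Call:
{"method": "send_rows", "body": {
  "deltas": [
    {"dx":0.1,"dy":0.3,"dz":-0.6,"rx":0,"ry":0,"rz":0,"gripper":0},
    {"dx":0.1,"dy":0.3,"dz":-1.0,"rx":0,"ry":0,"rz":0,"gripper":0},
    {"dx":0.1,"dy":0.3,"dz":-1.3,"rx":0,"ry":0,"rz":0,"gripper":0},
    {"dx":0.1,"dy":0.3,"dz":-1.5,"rx":0,"ry":0,"rz":0,"gripper":0},
    {"dx":0.1,"dy":0.3,"dz":-1.7,"rx":0,"ry":0,"rz":0,"gripper":0},
    {"dx":0.1,"dy":0.3,"dz":-1.9,"rx":0,"ry":0,"rz":0,"gripper":0},
    {"dx":0.1,"dy":0.3,"dz":-2.1,"rx":0,"ry":0,"rz":0,"gripper":0},
    {"dx":0.1,"dy":0.3,"dz":-2.1,"rx":0,"ry":0,"rz":0,"gripper":0}
  ]
}}

```text
t: 4.27
position: [665.9, 41.8, 149.9]
eef_rot: [0.001, 0.23, 0.973, 0.001]
wrist_force: [0.6, 2.1, 2.6]
width: 0.004
finger_force: 1.4
```

Contact at about 3 N, as expected. I keep going until the force rises at the stop.

Call:
{"method": "send_rows", "body": {
  "deltas": [
    {"dx":0,"dy":0,"dz":-0.2,"rx":0,"ry":0,"rz":0,"gripper":0},
    {"dx":0,"dy":0,"dz":-0.4,"rx":0,"ry":0,"rz":0,"gripper":0},
    {"dx":0,"dy":0,"dz":-0.6,"rx":0,"ry":0,"rz":0,"gripper":0},
    {"dx":0,"dy":0,"dz":-0.6,"rx":0,"ry":0,"rz":0,"gripper":0}
  ]
}}

```text
t: 4.6
position: [665.5, 41.0, 143.3]
eef_rot: [0.0, 0.231, 0.973, 0.0]
wrist_force: [2.1, 3.4, 4.0]
width: 0.001
finger_force: 2.1
```

Call:
{"method": "send_rows", "body": {
  "deltas": [
    {"dx":0,"dy":0,"dz":-0.2,"rx":0,"ry":0,"rz":0,"gripper":0},
    {"dx":0,"dy":0,"dz":-0.2,"rx":0,"ry":0,"rz":0,"gripper":0}
  ]
}}

```text
t: 4.77
position: [665.4, 40.7, 141.2]
eef_rot: [0.0, 0.231, 0.973, 0.0]
wrist_force: [2.6, 5.4, 2.2]
width: 0.004
finger_force: 2.1
```

Call:
{"method": "send_rows", "body": {
  "deltas": [
    {"dx":0,"dy":0,"dz":-0.15,"rx":0,"ry":0,"rz":0,"gripper":0},
    {"dx":0,"dy":0,"dz":-0.15,"rx":0,"ry":0,"rz":0,"gripper":0}
  ]
}}

```text
t: 4.93
position: [665.2, 40.6, 139.7]
eef_rot: [-0.0, 0.231, 0.973, 0.0]
wrist_force: [2.1, 3.3, 2.1]
width: 0.002
finger_force: 2.0
```

Call:
{"method": "send_rows", "body": {
  "deltas": [
    {"dx":0,"dy":0,"dz":-0.15,"rx":0,"ry":0,"rz":0,"gripper":0},
    {"dx":0,"dy":0,"dz":-0.15,"rx":0,"ry":0,"rz":0,"gripper":0}
  ]
}}

```text
t: 5.1
position: [665.4, 40.6, 139.1]
eef_rot: [0.0, 0.231, 0.973, -0.0]
wrist_force: [0.7, 3.3, 4.7]
width: 0.004
finger_force: 3.4
```

Call:
{"method": "send_rows", "body": {
  "deltas": [
    {"dx":0,"dy":0,"dz":-0.2,"rx":0,"ry":0,"rz":0,"gripper":0},
    {"dx":0,"dy":0,"dz":-0.2,"rx":0,"ry":0,"rz":0,"gripper":0}
  ]
}}

```text
t: 5.27
position: [665.5, 40.5, 138.7]
eef_rot: [0.0, 0.231, 0.973, -0.0]
wrist_force: [-1.7, 4.2, 13.1]
width: 0.006
finger_force: 6.4
```

Call:
{"method": "send_rows", "body": {
  "deltas": [
    {"dx":0,"dy":0,"dz":2,"rx":0,"ry":0,"rz":0,"gripper":0},
    {"dx":0,"dy":0,"dz":5,"rx":0,"ry":0,"rz":0,"gripper":0},
    {"dx":0,"dy":0,"dz":9,"rx":0,"ry":0,"rz":0,"gripper":0},
    {"dx":0,"dy":0,"dz":12,"rx":0,"ry":0,"rz":0,"gripper":0},
    {"dx":-2,"dy":-4,"dz":12,"rx":0,"ry":0,"rz":0,"gripper":0},
    {"dx":-4,"dy":-8,"dz":12,"rx":0,"ry":0,"rz":0,"gripper":0},
    {"dx":-6,"dy":-12,"dz":12,"rx":0,"ry":0,"rz":0,"gripper":0},
    {"dx":-8,"dy":-16,"dz":12,"rx":0,"ry":0,"rz":0,"gripper":0},
    {"dx":-10.2,"dy":-20.4,"dz":12,"rx":0,"ry":0,"rz":0,"gripper":0},
    {"dx":-10.2,"dy":-20.4,"dz":12,"rx":0,"ry":0,"rz":0,"gripper":0},
    {"dx":-10.2,"dy":-20.4,"dz":9,"rx":0,"ry":0,"rz":0,"gripper":0},
    {"dx":-10.2,"dy":-20.4,"dz":9,"rx":0,"ry":0,"rz":0,"gripper":0}
  ]
}}

```text
t: 6.27
position: [558.0, -167.5, 221.6]
eef_rot: [-0.005, 0.234, 0.972, -0.001]
wrist_force: [-1.1, 0.6, -1.9]
width: 0.008
finger_force: 0.0
```

```bash
python3 - <<'E'
from h import *
ims=[]
for c,(x0,y0) in {"side":(250,140),"top":(240,120)}.items():
    im,d=vision.capture(c);ims.append(cv2.resize(im[y0:y0+200,x0:x0+190],None,fx=2.1,fy=2.1,interpolation=cv2.INTER_CUBIC))
    v,u=np.mgrid[0:420,0:560];P=world(c,np.c_[u.ravel(),v.ravel()],d);B,G,R=im.reshape(-1,3)[d.ravel()>0].astype(int).T
    L=(P[:,:2]-[616.3,-56.5])@np.array([[.4446,-.8957],[.8957,.4446]])
    m=(R>1.6*G)&(R>1.6*B)&(R>90)&(P[:,2]>110)&(abs(L[:,0]-100)<30)&(abs(L[:,1])<25)
    if m.sum()>5: print(c,"tab",m.sum(),L[m].mean(0),P[m,2].mean(),P[m,2].min(),P[m,2].max(),"slope",np.polyfit(L[m,0],P[m,2],1))
cv2.imwrite("pics/crop2.png",np.hstack(ims))
s=status.read_state();print(s["position"],s["wrist_force"])
E
```

```text
side tab 62 [98.20327261  1.88657822] 138.00392737052493 130.90928567696437 142.7514539541296 slope [ -0.34597376 171.97968285]
top tab 144 [103.2095023    0.25255884] 136.12825872011268 127.65301887238957 142.60564430810564 slope [ -0.39158191 176.54323274]
[ 561.45505706 -164.17267186  225.33469352] [ 1.09213722 -0.06612068 -0.02347887]
```

View pics/crop2.png

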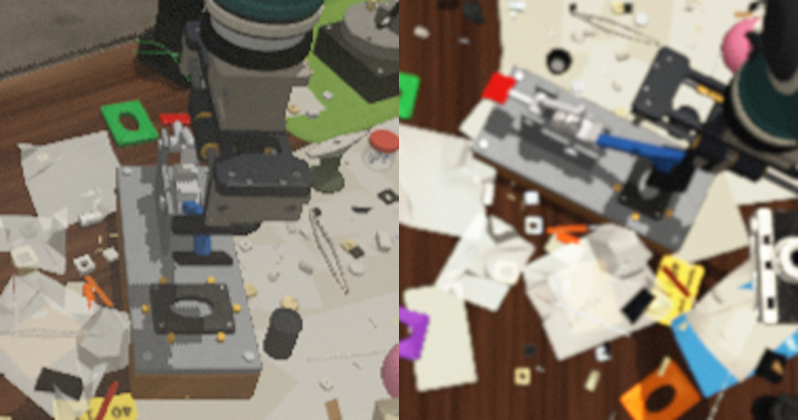

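The red tab now slopes by about 0.37 rad (side and top agree) at z 137, so the pawl is out. The fingers stand over the bar (top crop ≈ 690,160). Next I push the bar down along its arc.

Call:
{"method": "send_rows", "body": {
  "deltas": [
    {"dx":0,"dy":0,"dz":-0.7,"rx":0,"ry":0,"rz":0,"gripper":0},
    {"dx":0,"dy":0,"dz":-1.3,"rx":0,"ry":0,"rz":0,"gripper":0},
    {"dx":0,"dy":0,"dz":-1.7,"rx":0,"ry":0,"rz":0,"gripper":0},
    {"dx":0,"dy":-0.1,"dz":-2.0,"rx":0,"ry":0,"rz":0,"gripper":0},
    {"dx":-0.1,"dy":-0.2,"dz":-2.3,"rx":0,"ry":0,"rz":0,"gripper":0},
    {"dx":-0.1,"dy":-0.3,"dz":-2.6,"rx":0,"ry":0,"rz":0,"gripper":0},
    {"dx":-0.2,"dy":-0.4,"dz":-2.9,"rx":0,"ry":0,"rz":0,"gripper":0},
    {"dx":-0.2,"dy":-0.5,"dz":-3.2,"rx":0,"ry":0,"rz":0,"gripper":0}
  ]
}}

```text
t: 7.03
position: [559.8, -171.0, 195.4]
eef_rot: [-0.001, 0.231, 0.973, -0.002]
wrist_force: [-8.8, -5.3, 11.1]
width: 0.004
finger_force: 5.6
```

Call:
{"method": "send_rows", "body": {
  "deltas": [
    {"dx":-0.1,"dy":-0.2,"dz":-0.3,"rx":0,"ry":0,"rz":0,"gripper":0},
    {"dx":-0.2,"dy":-0.3,"dz":-0.6,"rx":0,"ry":0,"rz":0,"gripper":0},
    {"dx":-0.2,"dy":-0.4,"dz":-0.9,"rx":0,"ry":0,"rz":0,"gripper":0},
    {"dx":-0.2,"dy":-0.5,"dz":-1.2,"rx":0,"ry":0,"rz":0,"gripper":0},
    {"dx":-0.3,"dy":-0.6,"dz":-1.5,"rx":0,"ry":0,"rz":0,"gripper":0},
    {"dx":-0.4,"dy":-0.7,"dz":-1.8,"rx":0,"ry":0,"rz":0,"gripper":0}
  ]
}}

```text
t: 7.53
position: [555.2, -180.6, 177.3]
eef_rot: [-0.001, 0.232, 0.973, -0.004]
wrist_force: [-8.2, -9.1, 10.1]
width: 0.009
finger_force: 5.8
```

Call:
{"method": "send_rows", "body": {
  "deltas": [
    {"dx":0,"dy":0,"dz":-0.3,"rx":0,"ry":0,"rz":0,"gripper":0},
    {"dx":0,"dy":0,"dz":-0.6,"rx":0,"ry":0,"rz":0,"gripper":0},
    {"dx":0,"dy":0,"dz":-0.9,"rx":0,"ry":0,"rz":0,"gripper":0},
    {"dx":-0.1,"dy":-0.1,"dz":-1.2,"rx":0,"ry":0,"rz":0,"gripper":0},
    {"dx":-0.1,"dy":-0.2,"dz":-1.5,"rx":0,"ry":0,"rz":0,"gripper":0},
    {"dx":-0.1,"dy":-0.2,"dz":-1.8,"rx":0,"ry":0,"rz":0,"gripper":0},
    {"dx":-0.2,"dy":-0.3,"dz":-2.1,"rx":0,"ry":0,"rz":0,"gripper":0},
    {"dx":-0.2,"dy":-0.3,"dz":-2.4,"rx":0,"ry":0,"rz":0,"gripper":0}
  ]
}}

```text
t: 8.2
position: [555.8, -180.2, 153.2]
eef_rot: [0.001, 0.231, 0.973, -0.001]
wrist_force: [-0.9, -4.0, 5.2]
width: 0.005
finger_force: 2.4
```

Call:
{"method": "send_rows", "body": {
  "deltas": [
    {"dx":0,"dy":0,"dz":-0.3,"rx":0,"ry":0,"rz":0,"gripper":0},
    {"dx":0,"dy":0,"dz":-0.6,"rx":0,"ry":0,"rz":0,"gripper":0},
    {"dx":0,"dy":0,"dz":-0.9,"rx":0,"ry":0,"rz":0,"gripper":0},
    {"dx":0,"dy":-0.1,"dz":-1.2,"rx":0,"ry":0,"rz":0,"gripper":0},
    {"dx":-0.1,"dy":-0.1,"dz":-1.5,"rx":0,"ry":0,"rz":0,"gripper":0},
    {"dx":-0.1,"dy":-0.1,"dz":-1.8,"rx":0,"ry":0,"rz":0,"gripper":0},
    {"dx":-0.1,"dy":-0.1,"dz":-2.1,"rx":0,"ry":0,"rz":0,"gripper":0},
    {"dx":-0.1,"dy":-0.1,"dz":-2.4,"rx":0,"ry":0,"rz":0,"gripper":0},
    {"dx":-0.1,"dy":-0.1,"dz":-2.6,"rx":0,"ry":0,"rz":0,"gripper":0},
    {"dx":-0.1,"dy":-0.1,"dz":-2.8,"rx":0,"ry":0,"rz":0,"gripper":0}
  ]
}}

```text
t: 9.03
position: [554.1, -179.3, 124.2]
eef_rot: [-0.0, 0.231, 0.973, 0.0]
wrist_force: [-1.2, -2.1, 4.0]
width: 0.001
finger_force: 1.9
```

Call:
{"method": "send_rows", "body": {
  "deltas": [
    {"dx":0,"dy":0,"dz":-0.15,"rx":0,"ry":0,"rz":0,"gripper":0},
    {"dx":0,"dy":0,"dz":-0.3,"rx":0,"ry":0,"rz":0,"gripper":0},
    {"dx":0,"dy":0,"dz":-0.45,"rx":0,"ry":0,"rz":0,"gripper":0},
    {"dx":0,"dy":0,"dz":-0.6,"rx":0,"ry":0,"rz":0,"gripper":0},
    {"dx":0,"dy":0,"dz":-0.7,"rx":0,"ry":0,"rz":0,"gripper":0},
    {"dx":0,"dy":0,"dz":-0.7,"rx":0,"ry":0,"rz":0,"gripper":0}
  ]
}}

```text
t: 9.53
position: [554.2, -179.2, 117.3]
eef_rot: [-0.0, 0.231, 0.973, 0.0]
wrist_force: [-0.4, -0.7, 1.7]
width: 0.004
finger_force: 0.7
```

Call:
{"method": "send_rows", "body": {
  "deltas": [
    {"dx":0,"dy":0,"dz":-0.15,"rx":0,"ry":0,"rz":0,"gripper":0},
    {"dx":0,"dy":0,"dz":-0.15,"rx":0,"ry":0,"rz":0,"gripper":0}
  ]
}}

```text
t: 9.7
position: [554.3, -179.2, 117.0]
eef_rot: [-0.0, 0.231, 0.973, -0.0]
wrist_force: [-4.0, -1.4, 10.6]
width: 0.007
finger_force: 5.2
```

Call:
{"method": "send_rows", "body": {
  "deltas": [
    {"dx":0,"dy":0,"dz":-0.15,"rx":0,"ry":0,"rz":0,"gripper":0},
    {"dx":0,"dy":0,"dz":-0.15,"rx":0,"ry":0,"rz":0,"gripper":0}
  ]
}}

```text
t: 9.87
position: [554.4, -179.3, 116.9]
eef_rot: [0.0, 0.231, 0.973, -0.001]
wrist_force: [-6.9, -0.3, 19.8]
width: 0.004
finger_force: 9.9
```

The bar is at its stop: z 117, and the force went up with no further travel. I lift off and clear away from the scene to check.

Call:
{"method": "send_rows", "body": {
  "deltas": [
    {"dx":0,"dy":0,"dz":1,"rx":0,"ry":0,"rz":0,"gripper":0},
    {"dx":0,"dy":0,"dz":3,"rx":0,"ry":0,"rz":0,"gripper":0},
    {"dx":0,"dy":0,"dz":6,"rx":0,"ry":0,"rz":0,"gripper":0},
    {"dx":0,"dy":0,"dz":10,"rx":0,"ry":0,"rz":0,"gripper":0},
    {"dx":0,"dy":0,"dz":14,"rx":0,"ry":0,"rz":0,"gripper":0},
    {"dx":0,"dy":0,"dz":18,"rx":0,"ry":0,"rz":0,"gripper":0},
    {"dx":-3,"dy":-3,"dz":18,"rx":0,"ry":0,"rz":0,"gripper":0},
    {"dx":-6,"dy":-6,"dz":18,"rx":0,"ry":0,"rz":0,"gripper":0},
    {"dx":-9,"dy":-9,"dz":18,"rx":0,"ry":0,"rz":0,"gripper":0},
    {"dx":-9,"dy":-12,"dz":18,"rx":0,"ry":0,"rz":0,"gripper":0},
    {"dx":-9,"dy":-16,"dz":18,"rx":0,"ry":0,"rz":0,"gripper":0},
    {"dx":-9,"dy":-20,"dz":18,"rx":0,"ry":0,"rz":0,"gripper":0},
    {"dx":-9,"dy":-20,"dz":18,"rx":0,"ry":0,"rz":0,"gripper":0},
    {"dx":-9,"dy":-20,"dz":18,"rx":0,"ry":0,"rz":0,"gripper":0}
  ]
}}

```text
t: 11.03
position: [463.8, -380.9, 293.2]
eef_rot: [-0.0, 0.233, 0.973, 0.001]
wrist_force: [0.2, 0.9, -0.4]
width: 0.001
finger_force: 0.0
```

```bash
python3 - <<'E'
from h import *
ims=[]
for c,(x0,y0) in {"side":(230,140),"top":(240,120)}.items():
    im,d=vision.capture(c);ims.append(cv2.resize(im[y0:y0+200,x0:x0+190],None,fx=2.1,fy=2.1,interpolation=cv2.INTER_CUBIC))
    v,u=np.mgrid[0:420,0:560];P=world(c,np.c_[u.ravel(),v.ravel()],d)
    L=(P[:,:2]-[616.3,-56.5])@np.array([[.4446,-.8957],[.8957,.4446]])
    m=(abs(L[:,0]+145)<10)&(abs(L[:,1])<32)&(P[:,2]>80)&(P[:,2]<170)
    print(c,"bar",m.sum(),L[m].mean(0),np.percentile(P[m,2],[5,50,95]))
    m=(abs(L[:,0]+100)<45)&(abs(L[:,1])<50)&(abs(P[:,2]-67)<3.5);print("plate",L[m].min(0),L[m].max(0),np.median(P[m,2]))
cv2.imwrite("pics/crop3.png",np.hstack(ims))
s=status.read_state();print(s["t"],s["position"],s["wrist_force"])
E
```

```text
side bar 344 [-147.71278432   -0.17010517] [103.75019846 113.7251002  116.77512626]
plate [-135.99792484  -48.72678775] [-62.82502838  48.47734379] 64.77124566253133
top bar 201 [-143.05568895    0.17583394] [108.9043996  113.80485582 116.80135668]
plate [-136.24719222  -42.57580637] [-63.05148889  46.90622518] 65.12168720194427
11.1333 [ 465.02045575 -377.70464605  294.0824739 ] [0.35927935 0.5645603  0.14052234]
```

View pics/crop3.png

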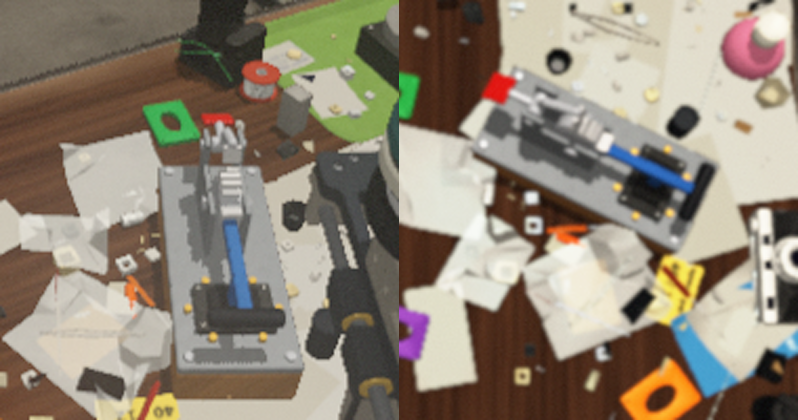

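The arm is level: the bar top is at about 116.8 mm and the bar centre about -145 mm. The plate sits flat between the pins, centred near x -100, y 0. The bystanders are where they were (film can at top crop 683,122, loupe at 558,62, screwdriver at 568,232), and the robot is clear.

```bash
python3 -c "
from cell import ctrl
print(ctrl.finish_job())"
```

```text
the job is handed in; nothing more can be done
None
```

The job is handed in at about 11 s of robot time: the pawl was pressed free, the arm was pushed down slowly until its foot rested on the plate, and in the last pictures the plate was centred between the pins with no visible change in the bystanders; the judge returned no result.

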